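# Sticker two boards and push them through the drying box flaps

### The job

On the infeed tray, lay the loose red spacer stick crosswise on the lower board near its rear end (the end away from the orange flaps, opposite the stick at its front end), then lay the second board flat on both sticks, squarely over the lower board with the ends flush. Then push the whole stack through the spring flaps until it is completely inside the drying box and both flaps swing shut behind it, with the upper board still resting level on the two sticks. Leave the glue bottle, jar, tape measure and screwdriver alone.

Things in the scene. Friction and masses are not known exactly. Their poses are not given: they have to be found in the camera images.
- port (a point): Middle of the drying box's doorway: on the unit's floor (12 mm above the bench), midway between the two door posts (74 clear, 50 high above the floor), in the plane of the shut orange flaps. x points level along the infeed direction, from the open tray into the box; y across, z up. A board whose tail is less than 35 past this plane keeps the flaps from shutting.
- drybox: Fixed low plywood unit, 420 x 112, across the bench; axes as port, origin under port on the bench. Floor 12 high. x -200 to 0: open tray; 0 to 212: box, inner width 96, walls 50 above floor. Two dark rails 62 apart, 8 above floor, run from x -190 to 210. Clear roof (top 55 above floor) only from x = 80 on: the top is open from the flaps to 80 so a hand can push stock fully past them.
- flap_l (a joint): Orange flap on the +y post (left, seen along the infeed); rad. 3 thick, 34 wide, from 10 to 46 above the floor, turning about an upright hinge 35 from the middle. 0 = shut; grows to 1.45 as it is pushed inwards (+x of port), never outwards. A spring shuts it: 0.5 N at its free edge to start it, 1.8 N at full swing. The shut flaps meet in the middle.
- flap_r (a joint): The other orange flap, its mirror image, on the -y post; values and spring as flap_l.
- lower_board: Dark wood board 130 long (x) x 56 wide (y) x 14 thick, 70 to 120 g, lying flat on the infeed tray between the rails, its x axis along port's x (front end towards the flaps). Origin at the centre of its underside. It slides on the tray.
- front_stick: Red spacer stick 14 wide (x) x 50 long (y) x 12 high, about 12 g, already lying loose across the lower board near its front end (the end nearer the flaps). Origin at the centre of its underside.
- loose_stick: The second red spacer stick, same size: 14 wide (x) x 50 long (y) x 12 high, about 12 g, lying flat on the bench. Origin at the centre of its underside.
- upper_board: Second dark wood board, same size as the lower: 130 long (x) x 56 wide (y) x 14 thick, 70 to 120 g, lying flat on the bench. Origin at the centre of its underside.
- glue_bottle: Bystander: upright white and red bottle, diameter 56, 170 high, on the bench beyond the tray. Origin at the centre of its underside.
- jar: Bystander: upright amber jar, diameter 64, 85 high, on the bench to the left. Origin at the centre of its underside.
- tape_measure: Bystander: yellow tape measure, 65 x 34 x 58 high, on the bench to the right. Origin at the centre of its underside.
- screwdriver: Bystander: screwdriver lying on the bench beyond the box. Origin under its middle.
Not all that is in view belongs to the job. What is shaped like the upper_board but grey is not meant. Leave any blue or white look-alike of the lower_board alone.

How it is judged:
On the way, in this order (a step that is already met when the one before it is completed fails the run):
1. the loose stick lies released across the lower board near its rear end, the board still on the tray (x of loose_stick in the frame of lower_board between -0.062 and -0.018 m and y of loose_stick in the frame of lower_board between -0.015 and 0.015 m and z of loose_stick in the frame of lower_board between 0.011 and 0.018 m and angle between the y axis of loose_stick and the y axis of lower_board, either way round below 0.25 rad and contact force between the fingers and loose_stick below 0.1 N and linear speed of loose_stick below 0.02 m/s and x of lower_board in the frame of port below -0.055 m), for 0.2 s.
2. the upper board lies released and level on both sticks, over the lower board, still on the tray (x of loose_stick in the frame of lower_board between -0.062 and -0.018 m and y of loose_stick in the frame of lower_board between -0.015 and 0.015 m and z of loose_stick in the frame of lower_board between 0.011 and 0.018 m and angle between the y axis of each of loose_stick, front_stick and the y axis of lower_board, either way round below 0.25 rad and x of front_stick in the frame of lower_board between 0.015 and 0.06 m and y of front_stick in the frame of lower_board between -0.015 and 0.015 m and z of front_stick in the frame of lower_board between 0.011 and 0.018 m and x of upper_board in the frame of lower_board between -0.012 and 0.012 m and y of upper_board in the frame of lower_board between -0.012 and 0.012 m and z of upper_board in the frame of lower_board between 0.0235 and 0.0295 m and angle between the x axis of upper_board and the x axis of lower_board, either way round below 0.15 rad and angle between each of upper_board, lower_board's own z axis and vertical below 0.06 rad and contact force between the fingers and upper_board below 0.1 N and linear speed of upper_board below 0.02 m/s and x of lower_board in the frame of port below -0.055 m), for 0.2 s.
3. the stack passes between the flaps, holding both open (value of joint each of flap_l, flap_r above 0.5 rad and x of lower_board in the frame of port between -0.05 and 0.08 m and x of upper_board in the frame of port between -0.05 and 0.09 m), for 0.05 s.
At the end, for the whole second after the job is handed in: Boards wholly in the box (centres 98 mm+ past the doorway), flaps shut (<0.08 rad); upper board level (0.06 rad) on both sticks, within 12 mm along and across, 0.15 rad of the lower; sticks crosswise (0.25 rad), rear 18-62 mm behind, front 15-60 mm ahead of the middle; all at rest (x of each of lower_board, upper_board in the frame of port above 0.098 m and z of lower_board in the frame of port above -0.004 m and y of lower_board in the frame of port between -0.02 and 0.02 m and value of joint each of flap_l, flap_r below 0.08 rad and x of loose_stick in the frame of lower_board between -0.062 and -0.018 m and y of loose_stick in the frame of lower_board between -0.015 and 0.015 m and z of loose_stick in the frame of lower_board between 0.011 and 0.018 m and angle between the y axis of each of loose_stick, front_stick and the y axis of lower_board, either way round below 0.25 rad and x of front_stick in the frame of lower_board between 0.015 and 0.06 m and y of front_stick in the frame of lower_board between -0.015 and 0.015 m and z of front_stick in the frame of lower_board between 0.011 and 0.018 m and x of upper_board in the frame of lower_board between -0.012 and 0.012 m and y of upper_board in the frame of lower_board between -0.012 and 0.012 m and z of upper_board in the frame of lower_board between 0.0235 and 0.0295 m and angle between the x axis of upper_board and the x axis of lower_board, either way round below 0.15 rad and angle between each of upper_board, lower_board's own z axis and vertical below 0.06 rad and linear speed of each of lower_board, upper_board, front_stick, loose_stick below 0.01 m/s); the robot touches nothing.
It fails at once if the glue bottle is moved more than 30 mm (distance of glue_bottle from where it was at the start of the episode above 0.03 m).
It fails at once if the jar is moved more than 30 mm (distance of jar from where it was at the start of the episode above 0.03 m).
It fails at once if the tape measure is moved more than 30 mm (distance of tape_measure from where it was at the start of the episode above 0.03 m).
It fails at once if the screwdriver is moved more than 30 mm (distance of screwdriver from where it was at the start of the episode above 0.03 m).
It also fails if it takes over 67 s, if anything falls off the work surface, if the arm or the gripper's body presses on something with over 40 N, if the wrist force passes 120 N, or if a joint passes its speed limit or range.

### The arm

A 6-joint arm with a two-finger parallel gripper is mounted at the origin on the work surface. World frame = base frame: x ahead of the robot, y to its left, z up, the work surface at z = 0. Lengths are in m, angles in rad, forces in N, time in s.
With the tool pointing down it reaches from about 0.4 to 0.825 m from the base axis. Payload 7 kg.
Tool frame: the origin (TCP) lies at the very end of the fingers, on their centre line; the grasp point (between the pads) lies 19 mm behind it; z points along the fingers, y is the line along which they close (so a half turn about z gives the same grasp; the last joint's range is limited). The gripper opens to 88 mm and grips with 3 to 60 N. Pads are 19 mm wide; open, the fingers measure 130 mm over their backs; the gripper's body (78 mm by 193 mm) begins 47 mm behind the grasp point.
Start: joints at [-0.857, 0.359, 0.012, 0, -1.224, -0.288], TCP at [0.279, -0.615, 0.227] pointing down, gripper open.
Joint ranges: [-3.07, 3.07], [-1.43, 2.12], [-1.02, 1.25], [-3.03, 1.67], [-3.05, -0], [-3.03, 3.03]. Speed limits (rad/s): [2.39, 2.39, 3.01, 3.14, 3.14, 3.14].

### API

Orientations are given as [roll, pitch, yaw] about the fixed x, y, z axes, in that order (R = Rz(yaw) Ry(pitch) Rx(roll)).
In Python, from station import arm, grab_frame gives the robot as it stands.
- The arm moves only by the tool jog_arm, never from a script. Its argument "deltas" is a list that holds one entry, the list of rows, each a list of 4 numbers: the shift along the tool's x, y, z in units of 60 mm (1.0 is 60 mm), then the turn about the tool's z in units of 5 degrees (1.0 is 5 degrees). A call has 1 to 8 rows; each row is the pose to reach, as a shift and turn from the pose commanded when the call began, along the tool's axes at that moment; what a row does not reach only later rows make up. A row lasts 1/8 s, in which the tool goes at most 62.5 mm and 10.7 degrees, less where a joint would pass 70% of its speed; a pose out of reach is approached as far as the arm can. A call with a gripper value outside its range is refused whole. "grip" is the finger opening in mm, from 0 to 87.6, set as the call begins (left out, the last holds). The fingers move at their own pace and stop on an object; "squeeze" is the grip in N (left out, the last holds). Time passes only in rows, so rows that repeat a pose let the fingers close. It gives the time, the measured TCP pose, the force, the opening and the grip force at its end, in the units of the state.
- arm.get_state(): the state, without advancing time (a new reading comes with each control period).
- grab_frame(name): name is "side" or "top"; returns a dict with "img" (384x512x3 uint8, red, green, blue), "vfov" (degrees; the focal length in pixels is half the picture's height over the tangent of half this angle, whatever the lens; pixels are square), "cx", "cy" (the principal point, pixels), "xyz" and "rotation" of the camera in the world. Camera axes: x right, y down, z forward; pixel columns grow to the right and rows downward; lengths in m; the calibration is good to about 2 mm. A picture is of the moment at which its call begins. There is no depth.
- arm.job_done(): hands the job in; it is judged then, once.
The state is a dict: "t": time; "q": joint angles; "qd": joint speeds; "joint_efforts": joint torques, N m; "eef_pos": TCP position; "ee_rot": TCP orientation; "force": force on the tool from outside, world axes, zero at the start; "moment": the same for the moment, N m; "width": finger opening in m; "gripper_force": force on a finger pad.
Only numpy, scipy, OpenCV 4.12 (cv2) and the standard library are available. Lean on these libraries where they do the work, as an engineer would, in place of code of your own. Each camera call takes 0.05 s, during which the arm holds its last target. There are 200 camera calls.

## Working session

There is one attempt and no reset: what is moved stays moved. The work goes in short steps, Python scripts to look and compute and a tool call to move; the robot and the scene stay as the last step left them, time stands still between calls to the robot, and variables do not carry over. Pictures are saved under pics/ and viewed, at most 10 in all, crops included, and the job is handed in when it is done.

Besides the shell and the picture viewer there is one more tool, called in YAML: its name, and indented under it one key for each argument. jog_arm: Moves the arm, as the interface text tells. Its arguments: {"type":"object","properties":{"deltas":{"type":"array"},"grip":{"type":"number"},"squeeze":{"type":"number"}},"required":["deltas"]}

```bash
mkdir -p pics
cat > h.py <<'E'
import numpy as np, cv2
from station import arm, grab_frame
def K(f):
    h=f["img"].shape[0]; return h/2/np.tan(np.radians(f["vfov"])/2)
def ray(f,uv,z):
    uv=np.atleast_2d(np.asarray(uv,float)); k=K(f)
    d=np.c_[(uv[:,0]-f["cx"])/k,(uv[:,1]-f["cy"])/k,np.ones(len(uv))]@np.array(f["rotation"]).T
    o=np.array(f["xyz"]); s=(z-o[2])/d[:,2]; return o+d*s[:,None]
def proj(f,p):
    c=(np.atleast_2d(p)-np.array(f["xyz"]))@np.array(f["rotation"]); k=K(f)
    return np.c_[c[:,0]/c[:,2]*k+f["cx"],c[:,1]/c[:,2]*k+f["cy"]]
def save(f,n): cv2.imwrite("pics/"+n,f["img"][:,:,::-1])
E
python3 - <<'E'
from h import *
for n in("top","side"):
    f=grab_frame(n); save(f,n+"0.png"); np.save(n+"0.npy",f,allow_pickle=True)
    print(n,f["vfov"],f["cx"],f["cy"],f["xyz"],np.round(f["rotation"],3).tolist())
print(arm.get_state())
E
```

```text
top 54.189488088534425 254.1035906075783 193.6878332037977 [ 0.44132151 -0.01281616  1.11751873] [-3.061, -0.02, -1.55]
side 42.36234663302819 258.8176487590043 202.54821713125065 [0.12659342 0.69385045 1.04773331] [-2.441, -0.019, -2.618]
{'t': 0.1, 'q': array([-8.56927380e-01,  3.59328614e-01,  1.11700584e-02, -2.86966382e-04,
       -1.22417699e+00, -2.88069898e-01]), 'qd': array([-4.48301153e-04, -2.00608528e-03,  8.01051817e-04,  1.96373163e-03,
        6.06072625e-05, -8.18240856e-04]), 'joint_efforts': array([-1.46864400e-03, -5.84161305e+01,  2.93751884e+01,  7.01547414e+00,
        1.02115722e-02, -4.15409863e-05]), 'eef_pos': array([ 0.27856599, -0.61434094,  0.22572019]), 'ee_rot': array([ 3.14004021e+00, -1.78664735e-04, -2.71589116e+00]), 'force': array([-0.99174956,  0.36404679, -0.60888042]), 'moment': array([-0.01580455, -0.04038475, -0.00888105]), 'gripper_force': 0.0, 'width': 0.08776679398407972}
```

View pics/top0.png

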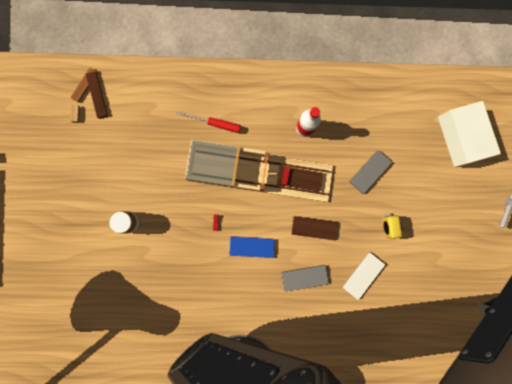

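View pics/side0.png

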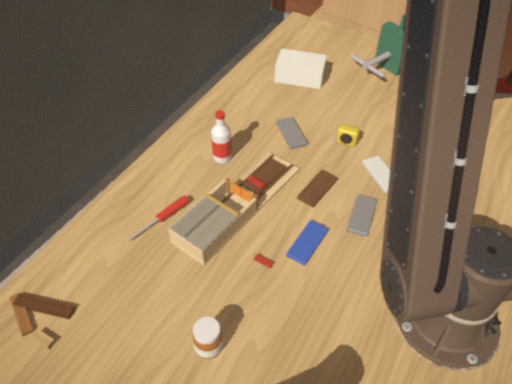

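The top view shows the unit, with the box at pixels (185–265, 140–190) and the tray to its right out to (333, 190). The front stick is at (287, 176), the loose stick at (216, 222) and the upper board at (316, 228). Infeed points left in the image, roughly world +y.

```bash
cat >> h.py <<'E'
from scipy.spatial.transform import Rotation as Ro
def grab(n):
    f=grab_frame(n); f["rotation"]=Ro.from_euler("xyz",f["rotation"]).as_matrix(); return f
def blobs(f,kind,amin=20):
    hsv=cv2.cvtColor(f["img"],cv2.COLOR_RGB2HSV).astype(int); H,S,V=hsv[...,0],hsv[...,1],hsv[...,2]
    m={"red":((H<6)|(H>173))&(S>170)&(V>90),"dark":((H<16)|(H>173))&(V<100)&(S>90),"orange":(H>6)&(H<16)&(S>170)&(V>150)}[kind]
    m=m.astype(np.uint8); n,l,st,c=cv2.connectedComponentsWithStats(m)
    out=[]
    for i in range(1,n):
        if st[i,4]>=amin:
            cn=max(cv2.findContours((l==i).astype(np.uint8),cv2.RETR_EXTERNAL,cv2.CHAIN_APPROX_NONE)[0],key=len)
            out.append((c[i],st[i,4],cn))
    return out
E
python3 - <<'E'
from h import *
for n,(a,b,c,d) in(("top",(180,130,340,250)),("side",(160,140,340,275))):
    f=grab(n)
    print(n,np.round(f["rotation"],2).tolist())
    for k in("red","dark","orange"):
        for c0,ar,cn in blobs(f,k):
            if a<c0[0]<c and b<c0[1]<d:
                r=cv2.minAreaRect(cn); bx=cv2.boxPoints(r)
                print(k,c0.round(1),ar,"box",bx.round(0).tolist(),"w@0.014",ray(f,bx,.014)[:,:2].round(3).tolist())
    cv2.imwrite(f"pics/{n}1.png",cv2.resize(f["img"][b:d,a:c,::-1],None,fx=4.4,fy=4.4,interpolation=cv2.INTER_CUBIC))
E
```

```text
top [[0.02, -1.0, 0.08], [-1.0, -0.02, -0.02], [0.02, -0.08, -1.0]]
red [285.2 176. ] 100 box [[281.0, 184.0], [284.0, 167.0], [290.0, 168.0], [286.0, 185.0]] w@0.014 [[0.562, -0.111], [0.613, -0.12], [0.61, -0.136], [0.559, -0.127]]
red [215.3 222.7] 68 box [[213.0, 215.0], [217.0, 215.0], [217.0, 230.0], [213.0, 230.0]] w@0.014 [[0.466, 0.087], [0.466, 0.075], [0.422, 0.074], [0.422, 0.085]]
dark [311.  131.8] 62 box [[303.0, 134.0], [319.0, 125.0], [322.0, 130.0], [306.0, 138.0]] w@0.014 [[0.715, -0.176], [0.742, -0.223], [0.728, -0.231], [0.701, -0.184]]
dark [249.5 158.9] 58 box [[239.0, 159.0], [239.0, 156.0], [260.0, 159.0], [260.0, 162.0]] w@0.014 [[0.634, 0.015], [0.642, 0.014], [0.634, -0.049], [0.626, -0.048]]
dark [277.7 174.8] 196 box [[265.0, 186.0], [268.0, 160.0], [287.0, 162.0], [284.0, 188.0]] w@0.014 [[0.554, -0.064], [0.632, -0.072], [0.627, -0.128], [0.548, -0.119]]
dark [304.7 179.8] 636 box [[286.0, 187.0], [289.0, 168.0], [323.0, 173.0], [320.0, 193.0]] w@0.014 [[0.552, -0.127], [0.611, -0.136], [0.596, -0.236], [0.538, -0.227]]
dark [246.3 181.6] 57 box [[236
[... 669 characters left out ...]
51], [0.569, -0.14], [0.568, -0.12]]
red [172.5 207.9] 248 box [[156.0, 215.0], [185.0, 195.0], [189.0, 201.0], [160.0, 221.0]] w@0.014 [[0.759, 0.108], [0.736, 0.009], [0.713, 0.021], [0.737, 0.118]]
red [263.2 260.5] 91 box [[254.0, 259.0], [257.0, 254.0], [272.0, 262.0], [270.0, 267.0]] w@0.014 [[0.463, 0.094], [0.465, 0.079], [0.422, 0.079], [0.42, 0.094]]
dark [262.2 191.1] 30 box [[256.0, 197.0], [266.0, 181.0], [269.0, 183.0], [259.0, 199.0]] w@0.014 [[0.563, -0.085], [0.568, -0.151], [0.558, -0.149], [0.553, -0.084]]
orange [240.5 191.7] 144 box [[229.0, 190.0], [233.0, 183.0], [252.0, 193.0], [248.0, 200.0]] w@0.014 [[0.64, -0.069], [0.645, -0.097], [0.579, -0.092], [0.575, -0.064]]
```

View pics/top1.png

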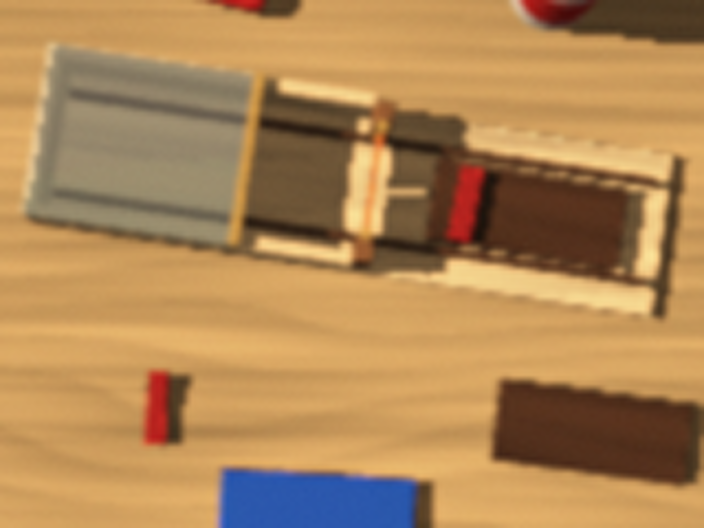

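View pics/side1.png

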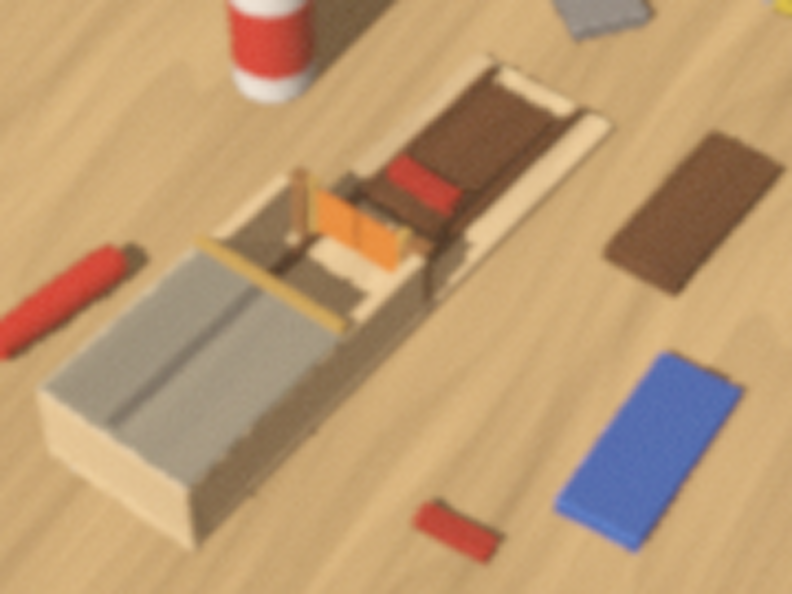

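Run:
```python
from h import *
T=grab("top");S=grab("side")
t=lambda p:(np.array(p,float)+.5)/4.4-.5+[180,130]
s=lambda p:(np.array(p,float)+.5)/4.4-.5+[160,140]
def P(n,f,p,z):
    w=ray(f,p,z)[:,:2]; print(n,w.round(4).tolist())
    if len(w)>1: d=w[1]-w[0]; print("   mid",w.mean(0).round(4),"ang",np.degrees(np.arctan2(d[1],d[0])).round(1),"len",np.hypot(*d).round(4))
P("T tray rear top",T,t([[657,316],[682,155]]),.012)
P("T box far top",T,t([[25,215],[52,45]]),.062)
P("T flaps top",T,t([[368,237],[383,118]]),.058)
P("T rail L",T,t([[455,150],[668,186]]),.02)
P("T rail R",T,t([[440,246],[660,285]]),.02)
P("T low rear",T,t([[615,270],[628,192]]),.026)
P("T low front",T,t([[432,240],[447,151]]),.026)
P("T fstick",T,t([[446,240],[459,166]]),.038)
P("T fstick b",T,t([[473,242],[487,168]]),.038)
P("T lstick L",T,t([[145,444],[149,371]]),.012)
P("T lstick R",T,t([[168,443],[170,372]]),.012)
P("T upper front",T,t([[494,460],[503,381]]),.014)
P("T upper rear",T,t([[686,483],[696,403]]),.014)
P("S upper near edge(front)",S,s([[607,250],[668,287]]),.014)
P("S upper far(rear)",S,s([[716,132],[780,168]]),.014)
P("S lstick near",S,s([[416,511],[483,546]]),.012)
P("S lstick far",S,s([[432,502],[498,538]]),.012)
P("S low rear",S,s([[493,83],[560,117]]),.026)
P("S fstick",S,s([[389,176],[444,214]]),.038)
P("S fstick far",S,s([[403,156],[461,188]]),.038)
P("S flap top",S,s([[316,190],[398,238]]),.058)
P("S flap bot",S,s([[315,222],[390,270]]),.022)
P("S tray rear",S,s([[490,57],[612,125]]),.012)
P("T bottle base",T,[[301,131]],0)
P("T tape",T,[[392,226]],.05)
```

```text
T tray rear top [[0.5131, -0.2548], [0.623, -0.2712]]
   mid [ 0.5681 -0.263 ] ang -8.5 len 0.1111
T box far top [[0.5656, 0.1633], [0.6767, 0.1499]]
   mid [0.6212 0.1566] ang -6.9 len 0.1118
T flaps top [[0.557, -0.0571], [0.635, -0.0654]]
   mid [ 0.596  -0.0613] ang -6.0 len 0.0784
T rail L [[0.6214, -0.1161], [0.6004, -0.26]]
   mid [ 0.6109 -0.188 ] ang -98.3 len 0.1454
T rail R [[0.5563, -0.107], [0.5335, -0.2549]]
   mid [ 0.5449 -0.181 ] ang -98.8 len 0.1496
T low rear [[0.5423, -0.2235], [0.5948, -0.2318]]
   mid [ 0.5686 -0.2276] ang -9.0 len 0.0532
T low front [[0.5595, -0.1011], [0.6196, -0.1102]]
   mid [ 0.5895 -0.1056] ang -8.6 len 0.0607
T fstick [[0.5584, -0.1094], [0.6078, -0.1172]]
   mid [ 0.5831 -0.1133] ang -9.0 len 0.05
T fstick b [[0.5575, -0.1272], [0.6069, -0.1358]]
   mid [ 0.5822 -0.1315] ang -9.8 len 0.0501
T lstick L [[0.4202, 0.0867], [0.4687, 0.0855]]
   mid [0.4445 0.0861] ang -1.4 len 0.0486
T lstick R [[0.4212, 0.0714], [0.4684, 0.0714]]
   mid [0.4448 0.0714] ang 0.0 len 0.0472
T upper front [[0.4145, -0.1458], [0.4671, -0.1512]]
   mid [ 0.4408 -
[... 460 characters left out ...]
, [0.4207, 0.0764]]
   mid [0.4429 0.0753] ang 177.2 len 0.0444
S low rear [[0.5934, -0.2276], [0.5404, -0.2228]]
   mid [ 0.5669 -0.2252] ang 174.7 len 0.0531
S fstick [[0.6038, -0.1104], [0.5581, -0.1004]]
   mid [ 0.5809 -0.1054] ang 167.6 len 0.0468
S fstick far [[0.605, -0.1298], [0.5598, -0.1248]]
   mid [ 0.5824 -0.1273] ang 173.7 len 0.0455
S flap top [[0.6268, -0.0613], [0.5636, -0.0535]]
   mid [ 0.5952 -0.0574] ang 173.0 len 0.0636
S flap bot [[0.6311, -0.0654], [0.5704, -0.0556]]
   mid [ 0.6007 -0.0605] ang 170.8 len 0.0615
S tray rear [[0.6137, -0.2611], [0.5131, -0.2466]]
   mid [ 0.5634 -0.2538] ang 171.8 len 0.1016
T bottle base [[0.7262, -0.1711]]
T tape [[0.4445, -0.4276]]
```

```bash
cat >> h.py <<'E'
def go(x,y,z,ang):  # ang: world angle (deg) wanted for tool y, mod 180; prints jog units
    s=arm.get_state(); R=Ro.from_euler("xyz",s["ee_rot"]).as_matrix(); p=s["eef_pos"]
    a=np.degrees(np.arctan2(R[1,1],R[0,1])); da=(ang-a+90)%180-90
    d=R.T@(np.array([x,y,z])-p)/.06
    print("t",round(s["t"],2),"pos",p.round(4),"ya",a.round(1),"tilt",R[:,2].round(3),"w",round(s["width"],4),"F",s["force"].round(1),"-> units",d.round(3),"turn",(-da/5).round(2))
E
python3 -c "
from h import *
go(.4445,.0785,.10,89)"
```

```text
t 0.3 pos [ 0.2787 -0.6146  0.2262] ya 114.4 tilt [-0.     0.001 -1.   ] w 0.0875 F [ 0.4 -0.4  0.5] -> units [-7.288  9.378  2.109] turn 5.08
```

jog_arm:
  deltas:
    - [[-7.29,9.38,0.8,5.08],[-7.29,9.38,0.8,5.08],[-7.29,9.38,0.8,5.08],[-7.29,9.38,0.8,5.08],[-7.29,9.38,0.8,5.08],[-7.29,9.38,0.8,5.08],[-7.29,9.38,0.8,5.08],[-7.29,9.38,0.8,5.08]]
  grip: 40

```text
t: 1.3
eef_pos: [0.3947, -0.1295, 0.1935]
ee_rot: [3.141, 0.002, 3.124]
force: [1.0, -0.6, 0.2]
width: 0.0401
gripper_force: 0.0
```

```bash
python3 -c "
from h import *
go(.4445,.0785,.06,89)"
```

```text
t 1.3 pos [ 0.3947 -0.1295  0.1935] ya 89.0 tilt [ 0.002  0.    -1.   ] w 0.0401 F [ 1.  -0.6  0.2] -> units [-0.765  3.48   2.226] turn -0.0
```

jog_arm:
  deltas:
    - [[-0.76,3.48,1.5,0],[-0.76,3.48,1.8,0],[-0.76,3.48,2.2,0],[-0.76,3.48,2.2,0],[-0.76,3.48,2.2,0],[-0.76,3.48,2.2,0],[-0.76,3.48,2.2,0],[-0.76,3.48,2.2,0]]

```text
t: 2.3
eef_pos: [0.4441, 0.076, 0.062]
ee_rot: [3.14, 0.002, 3.123]
force: [0.2, 0.5, 0.1]
width: 0.0399
gripper_force: 0.0
```

Run:
```python
from h import *
go(.4445,.0785,.003,89)
f=grab("side"); g=grab("top")
for q in(f,g):
  for c,a,cn in blobs(q,"red"): print(c.round(1),a)
  print(proj(q,[[.4445,.0785,.06],[.4445,.0785,.006]]).round(0).tolist())
a=cv2.resize(f["img"][200:290,210:310],(400,360)); b=cv2.resize(g["img"][180:270,165:265],(400,360))
cv2.imwrite("pics/a2.png",np.hstack([a,b])[:,:,::-1])
```

```text
t 2.3 pos [0.4441 0.076  0.062 ] ya 88.9 tilt [ 0.002  0.001 -1.   ] w 0.0399 F [0.2 0.5 0.1] -> units [-0.005  0.04   0.984] turn -0.02
[219.6 114.3] 50
[220.3 150. ] 157
[172.5 207.8] 244
[267.3 262.4] 44
[[265.0, 247.0], [264.0, 260.0]]
[314.6 112.2] 67
[224.1 124.6] 238
[302.1 129.9] 55
[285.3 175.9] 105
[[214.0, 222.0], [216.0, 222.0]]
```

View pics/a2.png

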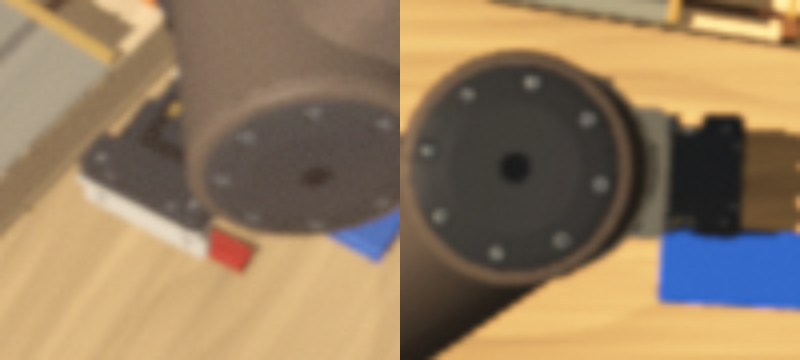

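The stick is partly hidden by the gripper (side view, red near pixel 267, 262) and sits where I measured it. I'll descend and grip.

jog_arm:
  deltas:
    - [[0,0.04,0.5,0],[0,0.04,0.97,0],[0,0.04,0.97,0],[0,0.04,0.97,0]]

```text
t: 2.9
eef_pos: [0.444, 0.0789, 0.0035]
ee_rot: [3.142, 0.0, 3.124]
force: [0.6, 0.3, 0.1]
width: 0.0397
gripper_force: 0.0
```

jog_arm:
  deltas:
    - [[0,0,0,0],[0,0,0,0],[0,0,0,0],[0,0,0,0],[0,0,0,0]]
  grip: 4
  squeeze: 12

```text
t: 3.52
eef_pos: [0.4439, 0.0791, 0.0032]
ee_rot: [3.141, 0.0, 3.124]
force: [-1.8, 0.7, 6.1]
width: 0.0141
gripper_force: 12.0
```

jog_arm:
  deltas:
    - [[0,0,-1,0],[0,0,-2,0],[0,0,-2,0]]

```text
t: 3.9
eef_pos: [0.4464, 0.0805, 0.1273]
ee_rot: [3.137, 0.008, 3.125]
force: [0.7, -0.2, -1.1]
width: 0.0141
gripper_force: 12.0
```

```bash
python3 -c "
from h import *
go(.5713,-.2016,.12,82.3)"
```

```text
t 3.9 pos [0.4464 0.0805 0.1273] ya 89.0 tilt [ 0.008  0.004 -1.   ] w 0.0141 F [ 0.7 -0.2 -1.1] -> units [-2.158 -4.667  0.118] turn 1.35
```

jog_arm:
  deltas:
    - [[-2.16,-4.67,0,1.35],[-2.16,-4.67,0,1.35],[-2.16,-4.67,0,1.35],[-2.16,-4.67,0,1.35],[-2.16,-4.67,0,1.35],[-2.16,-4.67,0,1.35],[-2.16,-4.67,0,1.35],[-2.16,-4.67,0,1.35]]

```text
t: 4.9
eef_pos: [0.568, -0.2025, 0.1227]
ee_rot: [3.141, -0.001, 3.007]
force: [0.8, -0.1, -0.0]
width: 0.0137
gripper_force: 12.0
```

```bash
python3 -c "
from h import *
go(.5713,-.2016,.031,82.3)"
```

```text
t 4.9 pos [ 0.568  -0.2025  0.1227] ya 82.3 tilt [-0.001  0.    -1.   ] w 0.0137 F [ 0.8 -0.1 -0. ] -> units [-0.054  0.022  1.528] turn 0.0
```

jog_arm:
  deltas:
    - [[-0.05,0.02,0.6,0],[-0.05,0.02,1.1,0],[-0.05,0.02,1.4,0],[-0.05,0.02,1.53,0],[-0.05,0.02,1.53,0],[-0.05,0.02,1.53,0]]

```text
t: 5.65
eef_pos: [0.5723, -0.2024, 0.0322]
ee_rot: [3.142, 0.002, 3.007]
force: [0.7, -0.2, -0.3]
width: 0.0139
gripper_force: 12.0
```

```bash
python3 -c "
from h import *
go(.5713,-.2016,.0295,82.3)"
```

```text
t 5.65 pos [ 0.5723 -0.2024  0.0322] ya 82.3 tilt [ 0.002 -0.    -1.   ] w 0.0139 F [ 0.7 -0.2 -0.3] -> units [0.018 0.011 0.044] turn -0.0
```

Next I'll lower the last 3 mm, open a little, then lift.

jog_arm:
  deltas:
    - [[0,0,0.03,0],[0,0,0.05,0],[0,0,0.05,0]]

```text
t: 6.02
eef_pos: [0.572, -0.2026, 0.0292]
ee_rot: [3.142, 0.001, 3.006]
force: [-3.0, 1.6, 7.9]
width: 0.0136
gripper_force: 12.0
```

jog_arm:
  deltas:
    - [[0,0,0,0],[0,0,0,0],[0,0,0,0],[0,0,0,0]]
  grip: 26

```text
t: 6.52
eef_pos: [0.5715, -0.2027, 0.028]
ee_rot: [-3.142, -0.0, 3.006]
force: [0.2, 0.2, -0.4]
width: 0.0257
gripper_force: 0.0
```

jog_arm:
  deltas:
    - [[0,0,-0.3,0],[0,0,-1,0],[0,0,-2,0],[0,0,-2,0]]

```text
t: 7.02
eef_pos: [0.5748, -0.2032, 0.1535]
ee_rot: [-3.141, 0.009, 3.007]
force: [0.4, -0.2, -1.7]
width: 0.0261
gripper_force: 0.0
```

```bash
python3 -c "
from h import *
go(.4345,-.211,.12,173.5)"
```

```text
t 7.03 pos [ 0.5748 -0.2032  0.1535] ya 82.3 tilt [ 0.009 -0.001 -1.   ] w 0.0261 F [ 0.4 -0.2 -1.7] -> units [ 2.304 -0.443  0.537] turn 17.76
```

```bash
python3 -c "
from h import *
print(np.degrees(arm.get_state()['q']).round(1))"
```

```text
[ -1.1  17.3 -14.1   0.1 -58.  -96.7]
```

jog_arm:
  deltas:
    - [[2.3,-0.44,0.3,-18.24],[2.3,-0.44,0.3,-18.24],[2.3,-0.44,0.3,-18.24],[2.3,-0.44,0.3,-18.24],[2.3,-0.44,0.3,-18.24],[2.3,-0.44,0.3,-18.24],[2.3,-0.44,0.3,-18.24],[2.3,-0.44,0.3,-18.24]]
  grip: 84

```text
t: 8.02
eef_pos: [0.431, -0.2101, 0.1297]
ee_rot: [3.141, 0.0, -1.771]
force: [1.1, 0.8, 0.2]
width: 0.0839
gripper_force: 0.0
```

Run:
```python
from h import *
go(.4345,-.211,.12,173.5)
f=grab("side"); g=grab("top")
for q,h in((f,.038),(g,.038)):
  for c,a,cn in blobs(q,"red"):
    w=ray(q,c,h)[0]
    if .5<w[0]<.66 and -.3<w[1]<0: print(c.round(1),a,w.round(4), "long", cv2.minAreaRect(cn)[2])
a=cv2.resize(f["img"][130:220,220:320],(400,360)); b=cv2.resize(g["img"][140:230,255:355],(400,360))
cv2.imwrite("pics/a3.png",np.hstack([a,b])[:,:,::-1])
```

```text
t 8.03 pos [ 0.431  -0.2101  0.1297] ya 168.5 tilt [-0.  0. -1.] w 0.0839 F [1.1 0.8 0.2] -> units [ 0.003 -0.06   0.162] turn -0.99
[273.4 164.7] 86 [ 0.5713 -0.1973  0.038 ] long 26.56505012512207
[255.9 181.3] 90 [ 0.5819 -0.116   0.038 ] long 33.690067291259766
[285.3 175.9] 105 [ 0.5827 -0.1216  0.038 ] long 12.52880859375
[313.3 180.3] 108 [ 0.5718 -0.2033  0.038 ] long 6.34019136428833
```

View pics/a3.png

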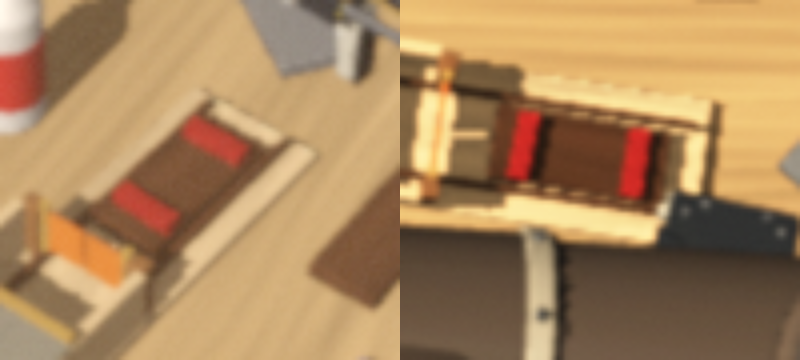

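The rear stick lies across the board near its rear end, at top pixel (313, 180), parallel to the front stick at (285, 176). Next I'll refine the board ends with intensity profiles.

Run:
```python
from h import *
from scipy.ndimage import map_coordinates as mc
go(.4347,-.213,.06,173.5)
f=np.load("top0.npy",allow_pickle=True).item(); f["rotation"]=Ro.from_euler("xyz",f["rotation"]).as_matrix()
I=f["img"].astype(float).sum(2)/3
def prof(c,ang,z,r,offs):
    u=np.array([np.cos(ang),np.sin(ang)]);v=np.array([-u[1],u[0]]); s=np.arange(-r,r,.003)
    tot=0
    for o in offs:
        p=np.c_[c+s[:,None]*u+o*v,np.full(len(s),z)]; q=proj(f,p); tot=tot+mc(I,[q[:,1],q[:,0]],order=1)
    return list(zip((s*1000).round().astype(int).tolist(),(tot/len(offs)).round().astype(int).tolist()))
a=np.radians
o=[-.015,0,.015]
print("low x",prof(np.array([.5775,-.1635]),a(82.3),.026,.085,o))
print("up x",prof(np.array([.4347,-.213]),a(83.5),.014,.085,o))
print("low y",prof(np.array([.5775,-.1635]),a(172.3),.026,.045,[-.01,0,.02]))
print("up y",prof(np.array([.4347,-.213]),a(173.5),.014,.045,[-.03,0,.03]))
for e in(-.05,.05):
  print("up y",e,prof(np.array([.4347,-.213]),a(173.5),.014,.045,[e-.004,e,e+.004]))
```

```text
t 8.12 pos [ 0.4311 -0.2102  0.1297] ya 168.3 tilt [-0.  0. -1.] w 0.0834 F [-0.3  0.1 -0.2] -> units [ 0.034 -0.069  1.162] turn -1.04
low x [(-85, 198), (-82, 195), (-79, 168), (-76, 117), (-73, 88), (-70, 81), (-67, 72), (-64, 61), (-61, 55), (-58, 54), (-55, 54), (-52, 54), (-49, 54), (-46, 54), (-43, 54), (-40, 54), (-37, 55), (-34, 54), (-31, 54), (-28, 54), (-25, 54), (-22, 54), (-19, 54), (-16, 54), (-13, 54), (-10, 55), (-7, 54), (-4, 54), (-1, 54), (2, 54), (5, 54), (8, 54), (11, 53), (14, 54), (17, 54), (20, 51), (23, 40), (26, 28), (29, 25), (32, 38), (35, 61), (38, 77), (41, 82), (44, 82), (47, 74), (50, 61), (53, 54), (56, 53), (59, 54), (62, 59), (65, 70), (68, 80), (71, 87), (74, 90), (77, 92), (80, 94), (83, 96)]
up x [(-85, 147), (-82, 148), (-79, 148), (-76, 142), (-73, 111), (-70, 73), (-67, 57), (-64, 52), (-61, 52), (-58, 53), (-55, 53), (-52, 54), (-49, 54), (-46, 54), (-43, 54), (-40, 54), (-37, 55), (-34, 55), (-31, 54), (-28, 55), (-25, 55), (-22, 54), (-19, 55), (-16, 54), (-13, 54), (-10, 54), (-7, 54), (-4, 55), (-1, 55), (2, 54), (5, 54), (8, 54), (11, 5
[... 856 characters left out ...]
 153), (36, 156), (39, 157), (42, 157)]
up y -0.05 [(-45, 162), (-42, 158), (-39, 158), (-36, 161), (-33, 163), (-30, 141), (-27, 90), (-24, 55), (-21, 51), (-18, 54), (-15, 55), (-12, 56), (-9, 56), (-6, 56), (-3, 54), (0, 54), (3, 54), (6, 54), (9, 53), (12, 52), (15, 51), (18, 49), (21, 47), (24, 54), (27, 91), (30, 139), (33, 156), (36, 157), (39, 158), (42, 161)]
up y 0.05 [(-45, 160), (-42, 153), (-39, 144), (-36, 143), (-33, 147), (-30, 133), (-27, 89), (-24, 56), (-21, 51), (-18, 53), (-15, 55), (-12, 56), (-9, 56), (-6, 56), (-3, 55), (0, 54), (3, 53), (6, 50), (9, 51), (12, 52), (15, 53), (18, 54), (21, 54), (24, 58), (27, 90), (30, 140), (33, 159), (36, 163), (39, 157), (42, 152)]
```

jog_arm:
  deltas:
    - [[0.01,-0.07,0.6,-1.04],[0.01,-0.07,1.1,-1.04],[0.01,-0.07,1.1,-1.04],[0.01,-0.07,1.1,-1.04]]
  grip: 87

```text
t: 8.62
eef_pos: [0.4358, -0.2118, 0.0649]
ee_rot: [-3.141, -0.0, -1.688]
force: [0.7, 0.2, -0.5]
width: 0.0875
gripper_force: 0.0
```

```bash
python3 -c "
from h import *
go(.4349,-.2115,.003,173.5)"
```

```text
t 8.62 pos [ 0.4358 -0.2118  0.0649] ya 173.3 tilt [ 0.001 -0.    -1.   ] w 0.0875 F [ 0.7  0.2 -0.5] -> units [-0.003  0.017  1.032] turn -0.04
```

jog_arm:
  deltas:
    - [[0,0.015,0.5,-0.04],[0,0.015,0.9,-0.04],[0,0.015,1.02,-0.04],[0,0.015,1.02,-0.04],[0,0.015,1.02,-0.04]]

```text
t: 9.25
eef_pos: [0.4353, -0.2116, 0.004]
ee_rot: [-3.14, -0.0, -1.683]
force: [-0.5, 0.9, -0.3]
width: 0.0871
gripper_force: 0.0
```

jog_arm:
  deltas:
    - [[0,0,0,0],[0,0,0,0],[0,0,0,0],[0,0,0,0],[0,0,0,0],[0,0,0,0]]
  grip: 45
  squeeze: 25

```text
t: 10.0
eef_pos: [0.4344, -0.2115, 0.003]
ee_rot: [3.142, 0.0, -1.683]
force: [-1.3, 1.6, 2.7]
width: 0.0558
gripper_force: 25.0
```

jog_arm:
  deltas:
    - [[0,0,-0.5,0],[0,0,-1.4,0],[0,0,-2,0],[0,0,-2,0]]

```text
t: 10.5
eef_pos: [0.4363, -0.2117, 0.1257]
ee_rot: [-3.136, 0.0, -1.682]
force: [-0.5, 0.0, -1.6]
width: 0.0558
gripper_force: 25.0
```

```bash
python3 -c "
from h import *
go(.5775,-.1635,.12,172.3)"
```

```text
t 10.5 pos [ 0.4363 -0.2117  0.1257] ya 173.6 tilt [ 0.006 -0.001 -1.   ] w 0.0558 F [-0.5  0.  -1.6] -> units [-1.061 -2.249  0.108] turn 0.26
```

jog_arm:
  deltas:
    - [[-0.3,-0.7,0,0.26],[-0.6,-1.4,0,0.26],[-0.9,-2.0,0,0.26],[-1.06,-2.25,0,0.26],[-1.06,-2.25,0.3,0.26],[-1.06,-2.25,0.5,0.26],[-1.06,-2.25,0.5,0.26],[-1.06,-2.25,0.5,0.26]]

```text
t: 11.5
eef_pos: [0.5756, -0.1636, 0.0933]
ee_rot: [-3.141, -0.0, -1.705]
force: [0.9, -0.5, -0.3]
width: 0.0554
gripper_force: 25.0
```

```bash
python3 -c "
from h import *
go(.5775,-.1635,.043,172.3)"
```

```text
t 11.5 pos [ 0.5756 -0.1636  0.0933] ya 172.3 tilt [ 0. -0. -1.] w 0.0554 F [ 0.9 -0.5 -0.3] -> units [-0.006 -0.03   0.838] turn -0.0
```

jog_arm:
  deltas:
    - [[0,-0.03,0.4,0],[0,-0.03,0.7,0],[0,-0.03,0.82,0],[0,-0.03,0.82,0],[0,-0.03,0.82,0]]

```text
t: 12.12
eef_pos: [0.5781, -0.1637, 0.0447]
ee_rot: [-3.14, 0.0, -1.705]
force: [0.4, 0.3, -1.3]
width: 0.0559
gripper_force: 25.0
```

```bash
python3 -c "
from h import *
go(.5775,-.1635,.041,172.3)"
```

```text
t 12.12 pos [ 0.5781 -0.1637  0.0447] ya 172.3 tilt [ 0.001 -0.    -1.   ] w 0.0559 F [ 0.4  0.3 -1.3] -> units [-0.002  0.01   0.061] turn -0.0
```

jog_arm:
  deltas:
    - [[0,0.01,0.02,0],[0,0.01,0.04,0],[0,0.01,0.06,0],[0,0.01,0.06,0]]

```text
t: 12.62
eef_pos: [0.577, -0.1635, 0.041]
ee_rot: [-3.141, -0.0, -1.705]
force: [-2.2, 1.2, 7.3]
width: 0.0556
gripper_force: 25.0
```

jog_arm:
  deltas:
    - [[0,0,0,0],[0,0,0,0],[0,0,0,0],[0,0,0,0]]
  grip: 76

```text
t: 13.12
eef_pos: [0.5768, -0.1635, 0.04]
ee_rot: [3.141, -0.0, -1.705]
force: [-0.0, 0.4, -0.1]
width: 0.0757
gripper_force: 0.0
```

jog_arm:
  deltas:
    - [[0,0,-0.3,0],[0,0,-1,0],[0,0,-1.6,0],[0,0,-1.6,0]]

```text
t: 13.62
eef_pos: [0.5789, -0.1637, 0.1395]
ee_rot: [-3.136, 0.0, -1.705]
force: [0.2, -0.3, -1.1]
width: 0.0758
gripper_force: 0.0
```

```bash
python3 -c "
from h import *
u=np.array([np.cos(np.radians(82.3)),np.sin(np.radians(82.3))])
c=np.array([.5775,-.1635])-u*.12
go(*c,.14,172.3)"
```

```text
t 13.62 pos [ 0.5789 -0.1637  0.1395] ya 172.3 tilt [ 0.006 -0.    -1.   ] w 0.0758 F [ 0.2 -0.3 -1.1] -> units [ 2.     0.024 -0.01 ] turn 0.0
```

jog_arm:
  deltas:
    - [[1,0,0,0],[2.0,0.02,0,0],[2.0,0.02,0,0],[2.0,0.02,0.6,0],[2.0,0.02,1.2,0],[2.0,0.02,1.6,0],[2.0,0.02,1.6,0],[2.0,0.02,1.6,0]]
  grip: 0
  squeeze: 10

```text
t: 14.62
eef_pos: [0.5601, -0.2822, 0.0407]
ee_rot: [-3.141, -0.0, -1.705]
force: [0.6, -0.3, 0.2]
width: 0.0027
gripper_force: 0.0
```

Run:
```python
from h import *
u=np.array([np.cos(np.radians(82.3)),np.sin(np.radians(82.3))])
c=np.array([.5775,-.1635])-u*.12
go(*c,.018,172.3)
f=grab("side"); g=grab("top")
a=cv2.resize(f["img"][130:220,220:320],(400,360)); b=cv2.resize(g["img"][140:230,255:355],(400,360))
cv2.imwrite("pics/a4.png",np.hstack([a,b])[:,:,::-1])
```

```text
t 14.62 pos [ 0.5601 -0.2822  0.0407] ya 172.3 tilt [ 0.001 -0.    -1.   ] w 0.0027 F [ 0.6 -0.3  0.2] -> units [ 0.001 -0.022  0.379] turn 0.0
```

View pics/a4.png

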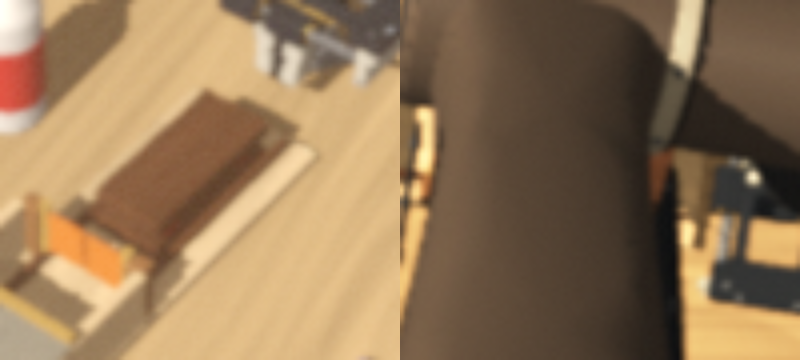

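The upper board sits on both sticks (side view, rear corners near pixels (271, 153) and (286, 162)). I'll check the alignment while lowering behind the stack.

jog_arm:
  deltas:
    - [[0,-0.02,0.2,0],[0,-0.02,0.36,0],[0,-0.02,0.36,0],[0,-0.02,0.36,0]]

```text
t: 15.22
eef_pos: [0.5607, -0.2825, 0.0184]
ee_rot: [3.141, -0.0, -1.705]
force: [0.5, 0.1, 0.0]
width: 0.0004
gripper_force: 0.0
```

Run:
```python
from h import *
f=grab("side")
p=np.array([[205,92],[265,130],[100,188],[165,245]])/4+[220,130]-.4
w=ray(f,p,.052)[:,:2]
print(w.round(4).tolist(),w.mean(0).round(4))
u=np.array([np.cos(np.radians(82.3)),np.sin(np.radians(82.3))])
go(*(np.array([.596,-.059])+u*.030),.018,172.3)
```

```text
[[0.5951, -0.2239], [0.54, -0.2122], [0.611, -0.1041], [0.5467, -0.0817]] [ 0.5732 -0.1555]
t 15.28 pos [ 0.5609 -0.2826  0.0186] ya 172.3 tilt [ 0. -0. -1.] w 0.0005 F [-0.3 -0.3 -0. ] -> units [-4.271 -0.081  0.009] turn -0.0
```

jog_arm:
  deltas:
    - [[-0.2,0,0,0],[-0.4,0,0,0],[-0.5,0,0,0],[-0.58,0,0,0],[-0.66,0,0,0],[-0.74,0,0,0],[-0.84,0,0,0],[-0.94,-0.01,0,0]]

```text
t: 16.27
eef_pos: [0.5688, -0.2265, 0.0185]
ee_rot: [3.141, -0.0, -1.706]
force: [-0.1, -0.4, 0.2]
width: 0.0007
gripper_force: 0.7
```

jog_arm:
  deltas:
    - [[-0.1,0,0,0],[-0.2,0,0,0],[-0.3,0,0,0],[-0.4,0,0,0],[-0.5,-0.01,0,0],[-0.6,-0.01,0,0],[-0.7,-0.01,0,0],[-0.8,-0.01,0,0]]

```text
t: 17.27
eef_pos: [0.5755, -0.1799, 0.0185]
ee_rot: [3.141, -0.001, -1.706]
force: [0.2, -5.6, -0.6]
width: 0.0005
gripper_force: 3.2
```

Run:
```python
from h import *
u=np.array([np.cos(np.radians(82.3)),np.sin(np.radians(82.3))])
go(*(np.array([.596,-.059])+u*.037),.018,172.3)
f=grab("side")
cv2.imwrite("pics/a5.png",cv2.resize(f["img"][120:240,180:310],(780,600)[:2] and (650,600))[:,:,::-1])
```

```text
t 17.27 pos [ 0.5755 -0.1799  0.0185] ya 172.3 tilt [-0.001 -0.001 -1.   ] w 0.0005 F [ 0.2 -5.6 -0.6] -> units [-2.659 -0.067  0.006] turn -0.01
```

View pics/a5.png

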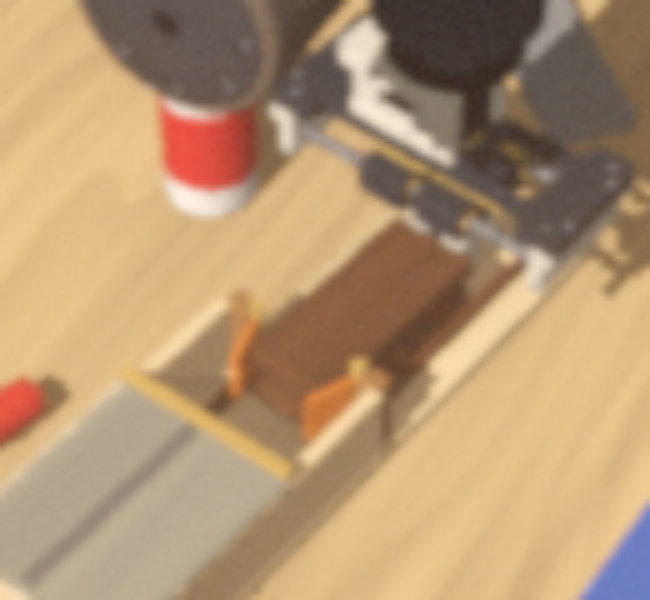

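The flaps are held open around the stack (hinges near (245, 300) and (365, 375)) and the upper board is level. I'll keep pushing.

jog_arm:
  deltas:
    - [[-0.11,0,0,0],[-0.22,0,0,0],[-0.33,0,0,0],[-0.44,-0.01,0,0],[-0.55,-0.01,0,0],[-0.66,-0.01,0,0],[-0.77,-0.01,0,0],[-0.88,-0.02,0,0]]

```text
t: 18.32
eef_pos: [0.5842, -0.1265, 0.0185]
ee_rot: [3.141, -0.0, -1.705]
force: [-1.1, -3.6, -0.7]
width: 0.0007
gripper_force: 1.7
```

jog_arm:
  deltas:
    - [[-0.11,0,0,0],[-0.22,0,0,0],[-0.33,0,0,0],[-0.44,-0.01,0,0],[-0.55,-0.01,0,0],[-0.66,-0.01,0,0],[-0.77,-0.01,0,0],[-0.88,-0.02,0,0]]

```text
t: 19.32
eef_pos: [0.592, -0.0746, 0.0185]
ee_rot: [3.141, -0.0, -1.705]
force: [-2.9, -5.5, 2.8]
width: 0.0007
gripper_force: 3.0
```

Run:
```python
from h import *
u=np.array([np.cos(np.radians(82.3)),np.sin(np.radians(82.3))])
go(*(np.array([.596,-.059])+u*.040),.018,172.3)
```

```text
t 19.32 pos [ 0.592  -0.0746  0.0185] ya 172.3 tilt [-0.001 -0.    -1.   ] w 0.0007 F [-2.9 -5.5  2.8] -> units [-0.934 -0.031  0.007] turn -0.0
```

jog_arm:
  deltas:
    - [[-0.13,0,0,0],[-0.26,0,0,0],[-0.4,-0.01,0,0],[-0.54,-0.01,0,0],[-0.68,-0.01,0,0],[-0.8,-0.02,0,0],[-0.9,-0.02,0,0],[-0.98,-0.02,0,0]]

```text
t: 20.32
eef_pos: [0.6009, -0.0166, 0.0184]
ee_rot: [3.14, -0.001, -1.705]
force: [-2.8, -3.8, 0.8]
width: 0.0006
gripper_force: 1.9
```

jog_arm:
  deltas:
    - [[-0.01,0,0,0],[0,0,0,0],[0.06,0,0,0],[0.06,0,-0.3,0],[0.06,0,-1,0],[0.06,0,-2,0],[0.06,0,-2.4,0],[0.06,0,-2.4,0]]

```text
t: 21.32
eef_pos: [0.6028, -0.02, 0.1654]
ee_rot: [-3.136, 0.002, -1.705]
force: [0.5, 0.6, 0.1]
width: 0.0005
gripper_force: 0.0
```

jog_arm:
  deltas:
    - [[1,0,0,0],[2,0,-0.5,0],[3,0,-0.5,0],[4,0,-0.5,0],[5,0,-0.5,0],[5,0,-0.5,0],[5,0,-0.5,0]]

```text
t: 22.2
eef_pos: [0.5603, -0.3177, 0.1912]
ee_rot: [3.14, 0.001, -1.707]
force: [0.1, 0.1, -0.4]
width: 0.0003
gripper_force: 0.0
```

Run:
```python
from h import *
f=grab("side"); g=grab("top")
a=cv2.resize(f["img"][150:270,160:280],(400,400)); b=cv2.resize(g["img"][125:215,180:270],(400,400))
cv2.imwrite("pics/a6.png",np.hstack([a,b])[:,:,::-1])
```

```text
(no output)
```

View pics/a6.png

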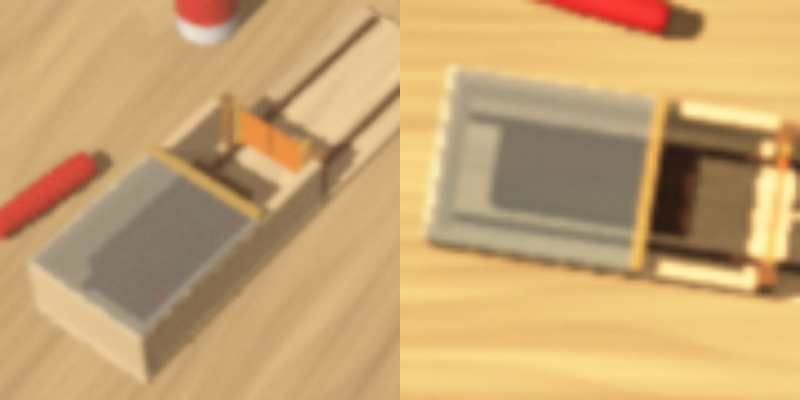

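The flaps are shut, with the orange pair closed near (270, 140). The stack shows square under the clear roof, its tail about 50 mm past the flaps.

```bash
python3 -c "
from h import *
print(arm.job_done())"
```

```text
the job is handed in; nothing more can be done
None
```

I handed the job in at about 22 s: the last picture shows the whole stack inside the drying box with both flaps shut and the upper board apparently level; the hand-in call returned no verdict.

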